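# Hold the hidden bolt head against the nut driver

## Task

Lower the small lift lever on the nut driver's head all the way down, so that the driver takes hold of the nut and drags the bolt askew with it. Then reach down into the gap between the two cheeks of the motor bracket, grip the middle of the hidden bar-shaped bolt head across its two flats, square it up to vertical and keep it from turning; finish while still holding it, with the lever left down. Leave the model car, the oil bottle and the screwdriver where they are.

Things in the scene. Friction and masses are not known exactly. Their poses are not given: they have to be found in the camera images.
- jig: Bolting jig fixed to the bench: grey base plate (x -150 to 70, y -55 to 55, 12 mm thick) with a U-shaped aluminium motor bracket and a grey nut driver on it. Origin: on the bench under the rear face of the bracket's front cheek, mid-width. z up; x runs from the driver through the bracket, away from the robot within 0.4 rad; y along the cheeks. Later mm figures named 'jig' are in this frame.
- gap_mouth (a point): Middle of the open top of the gap between the bracket's two cheeks, 97 mm up, straight above the bolt head; axes as the jig's. The gap is 46 mm wide along x, open at both y ends, its floor at z 18 mm. Each cheek is 6 mm thick, 70 mm wide along y, 97 mm high: jig x -6 to 0 and 46 to 52.
- driver_top (a point): Middle of the top of the grey nut driver's housing, 100 mm up; axes as the jig's. Housing: jig x -107 to -45, y -25 to 25. The lever's clevis on it reaches z 111 at jig x -59 to -45; the motor can behind it ends at jig x -127, up to z 85. The nut is on the front face of the front cheek, 75 mm up.
- bolt: Bolt head in the gap: dark steel bar 16 (x, bolt axis) x 10 (y, across the flats to grip) x 24 mm (z). Origin: its centre, jig x 23, y 0, z 75, mid-gap, 22 mm below the cheeks' tops. It only turns about x: z vertical with the lever up; lowering drags it askew, 0.26 rad at the bottom, as a spring of 0.2 N m/rad (askew again if let go). Fingers closing level along jig y with 25 N square it up.
- lift_lever (a joint): Angle of the driver's lift lever in rad: 0 = fully raised (sloping up 0.9 rad above level, towards the jig's -x), 0.9 = fully down on its stop (level). It starts between 0 and 0.25, moves stiffly (about 1.5 N at the knob) and stays where it is left.
- lever_knob (a point): Centre of the 18 mm black ball knob at the lever's end, 75 mm from the pivot. The pivot axis runs along jig y at jig x -52, z 107 mm; at lever angle q the knob is at jig x = -52 - 75 cos(0.9 - q), y 0, z = 107 + 75 sin(0.9 - q) mm. A push from above lowers it.
- car: Loose red model racing car, 125 x 60 x 41 mm, 0.09 kg, a bystander standing to the left (+y) of the jig. Origin: centre of its underside.
- oiler: Loose white oil bottle 32 mm across, 75 mm high, standing to the right (-y) of the jig, a bystander. Origin: centre of its underside.
- screwdriver: Loose screwdriver 160 mm long, blue handle, lying on the bench to the right (-y) of the jig, a bystander. Origin: under its middle.
Not all that is in view belongs to the job. What is meant by the jig is not brown, green or yellow, and is the larger of those in its own colour.

How it is judged:
By the outcome, as a careful person would: the job done as asked, in the order asked, and still so for the second after the job is handed in, while the arm keeps its last pose, push and grip.
It also fails if it takes over 43 s, if anything falls off the work surface, if the arm or the gripper's body presses on something with over 40 N, if the wrist force passes 120 N, or if a joint passes its speed limit or range.

## Robot

A 6-joint arm with a two-finger parallel gripper is mounted at the origin on the work surface. World frame = base frame: x ahead of the robot, y to its left, z up, the work surface at z = 0. Lengths are in m, angles in rad, forces in N, time in s.
With the tool pointing down it reaches from about 0.375 to 0.975 m from the base axis. Payload 3.8 kg.
Tool frame: the origin (TCP) lies at the very end of the fingers, on their centre line; the grasp point (between the pads) lies 19 mm behind it; z points along the fingers, y is the line along which they close (so a half turn about z gives the same grasp; the last joint's range is limited). The gripper opens to 88 mm and grips with 3 to 60 N. Pads are 18 mm wide; open, the fingers measure 123 mm over their backs; the gripper's body (75 mm by 187 mm) begins 45 mm behind the grasp point.
Start: joints at [-1.171, 0.264, 1.604, -0, 1.274, -0.037], TCP at [0.286, -0.612, 0.239] pointing down, gripper open.
Joint ranges: [-2.63, 2.63], [-0.94, 2.18], [0.31, 2.57], [-1.31, 4.45], [0, 2.66], [-2.55, 2.55]. Speed limits (rad/s): [2.57, 2.57, 3.14, 3.14, 3.14, 3.14].

## Interface

Orientations are given as a rotation vector (axis times angle).
In Python, from workcell import readout, grab_frame, get_calibration, order, finder gives the robot as it stands. The module is installed in compiled form; this text tells all that it offers.
- The arm moves only by the tool jog_arm, never from a script. Its arguments are lists of equal length, an entry for each row: "gripper": the opening, from -1 (shut) to 1 (fully open); "dp": the shift along the tool's x, y, z in mm, a list of three; "angular": the turn, a rotation vector about the tool's x, y, z in rad, a list of three. A call has 1 to 10 rows; each row shifts and turns the commanded pose from where the row before left it, along the tool's axes as they then stand; what a row does not reach is not made up. A row lasts 1/12 s, in which the tool goes at most 41.7 mm and 7.16 degrees, less where a joint would pass 70% of its speed; a pose out of reach is approached as far as the arm can. A call with a gripper value outside its range is refused whole. The fingers move at their own pace and stop on an object; "squeeze" is the grip in N (left out, the last holds). Time passes only in rows, so rows that do not move let the fingers close. It gives the time, the measured TCP pose, the force, the opening and the grip force at its end, in the units of the state.
- readout.state(): the state, without advancing time (a new reading comes with each control period).
- grab_frame(name): name is "scene" or "top" or "wrist"; returns (picture, depth): 480x640x3 uint8, blue, green, red; 480x640 float32, m along the optical axis (not along the pixel's ray), 0 where there is no reading.
- get_calibration(name): a dict with "fx", "fy", "cx", "cy" (pixels), "R" (3x3) and "t" (3): a world point X has camera coordinates R X + t. Camera axes: x right, y down, z forward; pixel columns grow to the right and rows downward; lengths in m; the calibration is good to about 2 mm. A picture is of the moment at which its call begins: read the wrist's pose just before it. get_calibration takes no time and is no camera call; for the wrist camera it gives the pose at the moment of the call.
- order.job_done(): hands the job in; it is judged then, once.
Trained networks look in the newest picture that a camera, given by its name, has taken for a name from the list of things; names that differ only in an ending like _2 or _b are one class to them, and where a whole thing is asked for, a point or a joint stands for the part that bears it (a point fixed in the world has none). Each returns a list of dicts, best first, with "p" (0 to 1); they miss things now and then, are a little off and sometimes report something else, mostly with a low value. They report only what shows in the picture. A call takes as long as a camera call. They do not tell look-alikes from the thing itself.
- finder.regions_of(label, camera): "mask" (480x640 bool, what is visible of it).
- finder.mark_of(label, camera): "position" ([x, y, z] in m, in world coordinates, good to about 4 mm: a listed point, or the origin of a listed thing).
The state is a dict: "clock": time; "joints": joint angles; "qd": joint speeds; "tau": joint torques, N m; "position": TCP position; "tcp_rot": TCP orientation; "ft_force": force on the tool from outside, world axes, zero at the start; "ft_torque": the same for the moment, N m; "grip_width": finger opening in m; "grasp_force": force on a finger pad.
Only numpy, scipy, OpenCV 4.12 (cv2) and the standard library are available. Lean on these libraries where they do the work, as an engineer would, in place of code of your own. Each camera call takes 0.05 s, during which the arm holds its last target. There are 200 camera calls.

## Working session

There is one attempt and no reset: what is moved stays moved. The work goes in short steps, Python scripts to look and compute and a tool call to move; the robot and the scene stay as the last step left them, time stands still between calls to the robot, and variables do not carry over. Pictures are saved under pics/ and viewed, at most 10 in all, crops included, and the job is handed in when it is done.

Besides the shell and the picture viewer there is one more tool, called after "Request:" as name(argument=value, ...) on one line, values as JSON. jog_arm: Moves the arm, as the interface text tells. Its arguments: {"type":"object","properties":{"gripper":{"type":"array"},"dp":{"type":"array"},"angular":{"type":"array"},"squeeze":{"type":"number"}},"required":["gripper","dp","angular"]}

```bash
mkdir -p pics; cat > h.py <<'E'
import numpy as np, cv2
from workcell import readout, grab_frame, get_calibration, order, finder
def cloud(cam,d):
    c=get_calibration(cam); v,u=np.mgrid[:480,:640]
    P=np.stack([(u-c['cx'])/c['fx']*d,(v-c['cy'])/c['fy']*d,d],-1)
    return (P-c['t'])@c['R']
def px(cam,X):
    c=get_calibration(cam); p=c['R']@np.array(X)+c['t']; return c['fx']*p[0]/p[2]+c['cx'],c['fy']*p[1]/p[2]+c['cy']
E
python3 - <<'E'
from h import *
np.set_printoptions(precision=4,suppress=True)
ims=[]
for cam in ['scene','top']:
    im,d=grab_frame(cam); ims.append(im); np.save(f'{cam}_d.npy',d)
    for l in ['jig','gap_mouth','driver_top','lever_knob','bolt','car','oiler','screwdriver']:
        for r in finder.mark_of(l,cam)[:3]: print(cam,l,round(r['p'],2),r['position'],np.round(px(cam,r['position'])))
cv2.imwrite('pics/s.png',ims[0]);cv2.imwrite('pics/t.png',ims[1])
print(readout.state())
E
```

```text
scene jig 0.93 [0.8185, 0.245, -0.0004] [483. 300.]
scene jig 0.83 [0.8587, -0.0118, -0.0] [383. 368.]
scene jig 0.77 [0.3767, -0.3331, 0.0001] [147. 253.]
scene gap_mouth 0.87 [0.6319, -0.1295, 0.0981] [273. 272.]
scene gap_mouth 0.82 [0.8389, 0.2438, 0.1005] [499. 277.]
scene gap_mouth 0.78 [0.3935, -0.3269, 0.0714] [143. 235.]
scene driver_top 0.89 [0.3415, 0.111, 0.0986] [319. 150.]
scene driver_top 0.68 [0.7429, 0.2353, 0.0965] [464. 246.]
scene driver_top 0.61 [0.3178, -0.3299, 0.077] [133. 212.]
scene lever_knob 0.78 [0.4985, -0.1615, 0.1505] [229. 215.]
scene lever_knob 0.7 [0.3037, -0.3354, 0.1209] [123. 194.]
scene lever_knob 0.64 [0.3164, 0.1128, 0.1654] [314. 121.]
scene bolt 0.68 [0.598, 0.0298, 0.0026] [338. 263.]
scene bolt 0.55 [0.3939, -0.3341, 0.0568] [142. 241.]
scene bolt 0.54 [0.8697, -0.0036, 0.0562] [393. 355.]
scene car 0.59 [0.5982, 0.0285, 0.0039] [338. 263.]
scene oiler 0.59 [0.6642, -0.2815, 0.0049] [210. 343.]
scene screwdriver 0.98 [0.5607, -0.3129, -0.0035] [180. 312.]
top jig 0.79 [0.4143, 0.1053, 0.0019] [271. 318.]
top jig 0.63 [0.8193, 0.2424, 0.001
[... 675 characters left out ...]
. 333.]
top bolt 0.55 [0.8694, -0.0057, 0.0609] [320. 123.]
top car 0.7 [0.5996, 0.026, 0.0007] [306. 241.]
top oiler 0.48 [0.6636, -0.2783, -0.0007] [432. 215.]
top screwdriver 0.57 [0.5618, -0.3109, -0.001] [447. 258.]
{'clock': 0.9, 'joints': array([-1.1709,  0.2639,  1.604 , -0.    ,  1.2737, -0.0369]), 'qd': array([ 0.0005,  0.0002,  0.0014,  0.0003, -0.0013, -0.0003]), 'tau': array([ -0.0001, -50.2031, -35.7264,   0.0729,   0.018 ,  -0.    ]), 'position': array([ 0.2855, -0.6116,  0.2387]), 'tcp_rot': array([ 3.0669,  0.6807, -0.    ]), 'ft_force': array([-0.3985,  0.0963,  0.7158]), 'ft_torque': array([-0.0376,  0.0117, -0.0279]), 'grasp_force': 0.0, 'grip_width': 0.08819272544124841}
```

View pics/s.png

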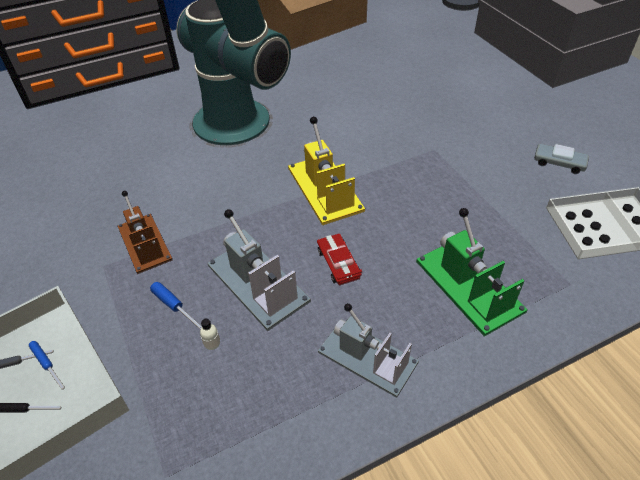

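View pics/t.png

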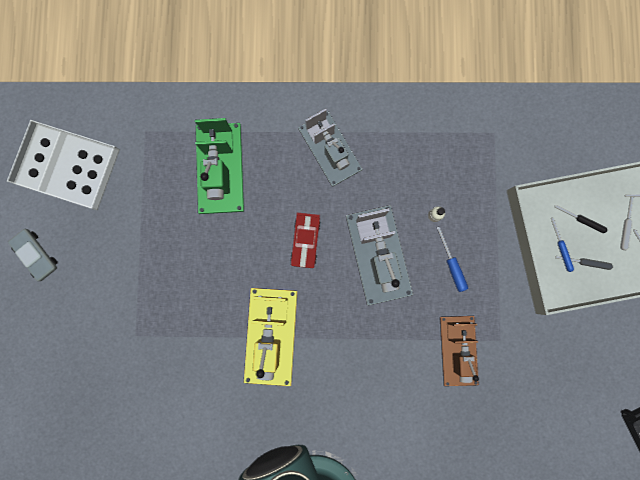

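The scene view shows two grey jigs. The larger is at scene px (260,275) and top px (380,255), and it is the right one; the smaller is at scene (370,350). The car is at (338,258), with the oiler and screwdriver to the right. Next I'll fit the jig's pose.

```bash
cat >> h.py <<'E'
def jigfit(P):
    # P Nx3 cropped to the jig area; base plate rectangle
    B=P[(P[:,2]>.006)&(P[:,2]<.018)]
    return cv2.minAreaRect((B[:,:2]*1000).astype(np.float32))
E
python3 - <<'E'
from h import *
np.set_printoptions(precision=4,suppress=True)
al=[]
for cam in ['scene','top']:
    im,d=grab_frame(cam); P=cloud(cam,d)
    ms=[r for r in finder.regions_of('jig',cam)]
    for r in ms:
        Q=P[r['mask']&(d>0)]; c=np.median(Q,0)
        if np.hypot(c[0]-.58,c[1]+.14)<.06:
            print(cam,r['p'],len(Q),jigfit(Q)); 
            al.append(Q)
            T=Q[(Q[:,2]>.094)&(Q[:,2]<.101)]; print('top pts',len(T),cv2.minAreaRect((T[:,:2]*1000).astype(np.float32)))
            break
    for r in finder.mark_of('jig',cam)+finder.mark_of('gap_mouth',cam)+finder.mark_of('driver_top',cam)+finder.mark_of('lever_knob',cam):
        p=r['position']
        if np.hypot(p[0]-.58,p[1]+.14)<.1: print(cam,p,r['p'])
Q=np.vstack(al);np.save('Q.npy',Q)
print(jigfit(Q))
K=Q[Q[:,2]>.125]
print(K[K[:,2].argsort()[-5:]],len(K),K.mean(0))
E
```

```text
scene 0.78 5191 ((568.5648193359375, -146.3409423828125), (223.07301330566406, 111.20462799072266), 13.907020568847656)
top pts 537 ((581.3408203125, -143.17408752441406), (162.09657287597656, 67.78572845458984), 12.977673530578613)
scene [0.6079, -0.1345, 0.0026] 0.85
scene [0.532, -0.1518, 0.0994] 0.66
scene [0.5004, -0.1612, 0.15] 0.74
top 0.59 4240 ((568.2154541015625, -147.29103088378906), (219.90830993652344, 110.59196472167969), 13.482409477233887)
top pts 514 ((580.34130859375, -144.2444610595703), (158.66619873046875, 68.10875701904297), 13.774320602416992)
top [0.6083, -0.1359, 0.005] 0.59
top [0.6292, -0.1285, 0.1014] 0.95
top [0.527, -0.1556, 0.1084] 0.48
top [0.5335, -0.1561, 0.1018] 0.58
top [0.5019, -0.1621, 0.1544] 0.51
((568.689208984375, -146.85479736328125), (223.15077209472656, 112.0259017944336), 13.972489356994629)
[[ 0.5008 -0.1629  0.1641]
 [ 0.5057 -0.162   0.1642]
 [ 0.4947 -0.1628  0.1645]
 [ 0.5057 -0.1597  0.1659]
 [ 0.5008 -0.1647  0.1662]] 266 [ 0.5141 -0.16    0.1469]
```

Request:
jog_arm(gripper=[-1,-1,-1,-1,-1,-1,-1,-1,-1,-1], dp=[[0,0,0],[0,0,0],[19.3,-24,0],[19.3,-24,0],[19.3,-24,0],[19.3,-24,0],[19.3,-24,0],[19.3,-24,0],[19.3,-24,0],[19.3,-24,0]], angular=[[0,0,0.1],[0,0,0.1],[0,0,0],[0,0,0],[0,0,0],[0,0,0],[0,0,0],[0,0,0],[0,0,0],[0,0,0]], squeeze=25)

```text
clock: 2.33
position: [0.391, -0.3874, 0.2389]
tcp_rot: [3.119, 0.371, 0.001]
ft_force: [0.4, -0.6, -1.5]
grip_width: 0.0237
grasp_force: 0.0
```

Request:
jog_arm(gripper=[-1,-1,-1,-1,-1,-1,-1,-1,-1,-1], dp=[[19.3,-24,0],[19.3,-24,0],[19.3,-24,0],[19.3,-24,0],[19.3,-24,0],[19.3,-24,0],[19.3,-24,0],[19.3,-24,0],[0,0,0],[0,0,0]], angular=[[0,0,0],[0,0,0],[0,0,0],[0,0,0],[0,0,0],[0,0,0],[0,0,0],[0,0,0],[0,0,0],[0,0,0]])

```text
clock: 3.17
position: [0.4961, -0.1647, 0.2388]
tcp_rot: [3.119, 0.376, 0.0]
ft_force: [0.2, 0.7, 0.9]
grip_width: 0.0004
grasp_force: 0.0
```

```bash
python3 - <<'E'
from h import *
np.set_printoptions(precision=4,suppress=True)
s=readout.state(); print(s)
im,d=grab_frame('wrist'); cv2.imwrite('pics/w1.png',im)
for l in ['lever_knob','gap_mouth','driver_top','bolt']:
    for r in finder.mark_of(l,'wrist')[:2]: print(l,r['p'],r['position'],px('wrist',r['position']))
P=cloud('wrist',d)[d>0]
K=P[(P[:,2]>.13)&(P[:,2]<.175)&(np.hypot(P[:,0]-.5,P[:,1]+.16)<.04)]
print(len(K))
if len(K): print(K[K[:,2].argsort()[-8:]])
E
```

```text
{'clock': 3.1667, 'joints': array([-0.368 , -0.0259,  1.9261, -0.0003,  1.2411,  0.9627]), 'qd': array([-0.0419, -0.0006,  0.001 , -0.0138,  0.0005, -0.0073]), 'tau': array([  1.128 , -34.0177, -35.4817,   0.252 ,  -0.0663,   0.0926]), 'position': array([ 0.4961, -0.1647,  0.2388]), 'tcp_rot': array([3.1186, 0.3762, 0.0001]), 'ft_force': array([0.158 , 0.7327, 0.9282]), 'ft_torque': array([ 0.0428,  0.0147, -0.0223]), 'grasp_force': 0.0, 'grip_width': 0.000410488180121439}
lever_knob 0.95 [0.5042, -0.1643, 0.1565] (np.float64(329.23311119299484), np.float64(227.414609803292))
lever_knob 0.27 [0.5331, -0.1522, 0.0994] (np.float64(322.3624919948217), np.float64(165.33001040009904))
gap_mouth 0.96 [0.6265, -0.1315, 0.0974] (np.float64(323.93795821960254), np.float64(22.408317103853108))
gap_mouth 0.73 [0.3945, -0.329, 0.0734] (np.float64(468.3640226018681), np.float64(345.9947417737321))
driver_top 0.75 [0.5329, -0.1488, 0.0985] (np.float64(317.1602069141576), np.float64(163.91675796331182))
bolt 0.87 [0.6322, -0.1365, 0.0729] (np.float64(332.1663295848401), np.float64(22.71229631236622))
bolt 0.26 [0.5363, -0.1527, 0.1016] (np.float64(323.1118751585245), np.float64(161.21097126325643))
1168
[[ 0.5012 -0.1648  0.1636]
 [ 0.4988 -0.1629  0.1637]
 [ 0.4971 -0.1645  0.1637]
 [ 0.4994 -0.1627  0.1638]
 [ 0.4955 -0.1662  0.1638]
 [ 0.4979 -0.1643  0.1642]
 [ 0.4998 -0.1664  0.1642]
 [ 0.4998 -0.1633  0.1646]]
```

View pics/w1.png

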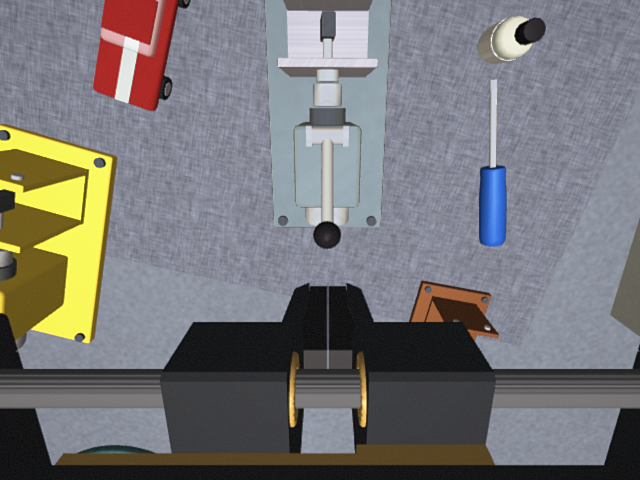

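The wrist view shows the black knob at (327,235), the closed fingers just behind it at (328,290) and the jig aligned with the tool. The knob's top is about 75 mm below the TCP, so I can push straight down.

Request:
jog_arm(gripper=[-1,-1,-1,-1,-1,-1,-1,-1,-1,-1], dp=[[1,0,35],[0,0,35],[-1,0,8],[-2,0,8],[-2,0,8],[-2,0,8],[-2,0,8],[-2,0,8],[-1,0,4],[0,0,0]], angular=[[0,0,0],[0,0,0],[0,0,0],[0,0,0],[0,0,0],[0,0,0],[0,0,0],[0,0,0],[0,0,0],[0,0,0]])

```text
clock: 4.25
position: [0.4852, -0.1686, 0.1164]
tcp_rot: [3.119, 0.371, 0.001]
ft_force: [0.6, -0.6, 0.7]
grip_width: 0.0004
grasp_force: 0.0
```

Request:
jog_arm(gripper=[-1,-1,-1], dp=[[0,0,2],[0,0,0],[0,0,0]], angular=[[0,0,0],[0,0,0],[0,0,0]])

```text
clock: 4.5
position: [0.4855, -0.1686, 0.1159]
tcp_rot: [3.119, 0.372, 0.001]
ft_force: [-0.6, 0.7, 6.1]
grip_width: 0.0002
grasp_force: 2.9
```

Request:
jog_arm(gripper=[-1,-1,-1], dp=[[0,0,3],[0,0,0],[0,0,0]], angular=[[0,0,0],[0,0,0],[0,0,0]])

```text
clock: 4.75
position: [0.4856, -0.1687, 0.1152]
tcp_rot: [3.119, 0.372, 0.001]
ft_force: [-7.7, 1.8, 19.9]
grip_width: 0.0002
grasp_force: 10.0
```

Request:
jog_arm(gripper=[-1,-1,-1,1,1,1,1,1,1,1], dp=[[0,0,-35],[0,0,-35],[0,0,-35],[30,-1,-15],[30,-1,0],[30,0,0],[30,0,0],[0,0,0],[0,0,0],[0,0,0]], angular=[[0,0,0],[0,0,0],[0,0,0],[0,0,0],[0,0,0],[0,0,0],[0,0,0],[0,0,0],[0,0,0],[0,0,0]])

```text
clock: 5.58
position: [0.6004, -0.1382, 0.2311]
tcp_rot: [-3.119, -0.372, 0.003]
ft_force: [0.5, -0.8, -1.0]
grip_width: 0.0453
grasp_force: 0.0
```

```bash
python3 - <<'E'
from h import *
np.set_printoptions(precision=4,suppress=True)
s=readout.state(); print(s['position'],s['tcp_rot'],s['joints'],s['grip_width'])
im,d=grab_frame('wrist'); cv2.imwrite('pics/w2.png',im)
for l in ['lever_knob','gap_mouth','driver_top','bolt']:
    for r in finder.mark_of(l,'wrist')[:2]: print(l,r['p'],r['position'],px('wrist',r['position']))
P=cloud('wrist',d)[d>0]
o=np.array([.6073,-.1373]);c,s_=np.cos(.239),np.sin(.239)
q=P[:,:2]-o; J=np.c_[q@[c,s_],q@[-s_,c],P[:,2]]*1000
for n,m in [('front',(abs(J[:,2]-97)<3)&(abs(J[:,0]+3)<10)),('rear',(abs(J[:,2]-97)<3)&(abs(J[:,0]-49)<10)),('bolt',(J[:,2]>60)&(J[:,2]<93)&(abs(J[:,0]-23)<12)&(abs(J[:,1])<20))]:
    if m.sum()>5:
        A=J[m]; print(n,m.sum(),np.percentile(A,[3,50,97],axis=0), np.polyfit(A[:,1],A[:,0],1))
E
```

```text
[ 0.6004 -0.1382  0.2311] [-3.119  -0.3719  0.0027] [-0.2665  0.1597  1.7432 -0.0002  1.2405  1.0671] 0.0452785564160743
lever_knob 0.91 [0.4875, -0.1694, 0.1106] (np.float64(333.13365508707903), np.float64(357.59749994448003))
gap_mouth 0.92 [0.6314, -0.1329, 0.0972] (np.float64(331.404904469572), np.float64(177.17362492368915))
gap_mouth 0.56 [0.4387, 0.1039, 0.099] (np.float64(6.2407763111502845), np.float64(332.0907716219826))
bolt 0.72 [0.4375, 0.1063, 0.078] (np.float64(22.32500828926476), np.float64(319.87540739220174))
bolt 0.71 [0.6362, -0.1352, 0.0738] (np.float64(335.11328007110654), np.float64(167.34150212125724))
front 767 [[ -5.8563 -32.1211  94.6308]
 [ -2.5855   0.9633  98.2622]
 [ -0.2835  32.9908  99.5385]] [ 0.0033 -2.8021]
rear 831 [[ 46.1096 -32.3529  94.5274]
 [ 48.9756   0.1578  98.4505]
 [ 51.5483  32.8546  99.6809]] [ 0.002  48.8918]
bolt 446 [[12.2692 -6.7813 68.6052]
 [23.3171  0.1473 87.1598]
 [30.5702  7.392  89.742 ]] [ 0.0227 23.0792]
```

View pics/w2.png

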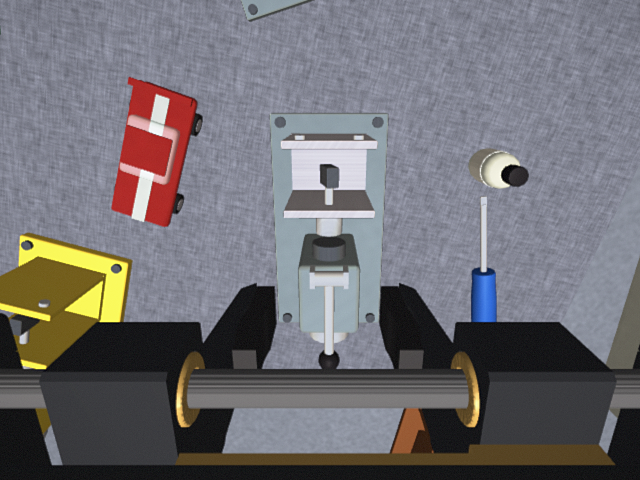

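The lever knob is down at (330,358), the tilted bolt head is visible in the gap at (329,175), and the jig pose is confirmed. Next I'll go over the bolt and down.

Request:
jog_arm(gripper=[0,0,0,0,0,0,0,0,0,0], dp=[[15,0,0],[15,1,0],[0,0,30],[0,0,30],[0,0,30],[0,0,30],[0,0,25],[0,0,20],[0,0,10],[0,0,0]], angular=[[0,0,0],[0,0,0],[0,0,0],[0,0,0],[0,0,0],[0,0,0],[0,0,0],[0,0,0],[0,0,0],[0,0,0]])

```text
clock: 6.67
position: [0.6279, -0.132, 0.0538]
tcp_rot: [-3.118, -0.37, 0.008]
ft_force: [-0.4, -0.7, 0.1]
grip_width: 0.0444
grasp_force: 0.0
```

Request:
jog_arm(gripper=[0,0], dp=[[0,0,0],[0,0,0]], angular=[[0,0,0],[0,0,0]])

```text
clock: 6.83
position: [0.6318, -0.1328, 0.0586]
tcp_rot: [3.119, 0.371, 0.004]
ft_force: [-0.2, -0.4, 0.9]
grip_width: 0.0442
grasp_force: 0.0
```

Request:
jog_arm(gripper=[0,0,0,0], dp=[[-1,-1,1],[0,0,0],[0,0,0],[0,0,0]], angular=[[0,0,0],[0,0,0],[0,0,0],[0,0,0]])

```text
clock: 7.17
position: [0.6298, -0.1317, 0.0566]
tcp_rot: [3.119, 0.371, 0.002]
ft_force: [0.1, 0.4, -0.1]
grip_width: 0.0441
grasp_force: 0.0
```

Request:
jog_arm(gripper=[-0.3,-0.6,-0.7,-0.8,-1,-1,-1,-1,-1,-1], dp=[[0,0,0.5],[0,0,0],[0,0,0],[0,0,0],[0,0,0],[0,0,0],[0,0,0],[0,0,0],[0,0,0],[0,0,0]], angular=[[0,0,0],[0,0,0],[0,0,0],[0,0,0],[0,0,0],[0,0,0],[0,0,0],[0,0,0],[0,0,0],[0,0,0]], squeeze=35)

```text
clock: 8.0
position: [0.6292, -0.1316, 0.055]
tcp_rot: [3.12, 0.371, -0.0]
ft_force: [-0.9, -1.0, -1.4]
grip_width: 0.0097
grasp_force: 34.2
```

Request:
jog_arm(gripper=[-1,-1,-1,-1,-1,-1], dp=[[0,0,0],[0,0,0],[0,0,0],[0,0,0],[0,0,0],[0,0,0]], angular=[[0,0,0],[0,0,0],[0,0,0],[0,0,0],[0,0,0],[0,0,0]])

```text
clock: 8.5
position: [0.6292, -0.1316, 0.055]
tcp_rot: [3.12, 0.371, -0.0]
ft_force: [0.7, -1.4, -3.8]
grip_width: 0.0095
grasp_force: 34.2
```

```bash
python3 - <<'E'
from h import *
s=readout.state(); print(s)
im,d=grab_frame('scene'); cv2.imwrite('pics/s3.png',cv2.resize(im[150:390,120:440],(800,600)))
for r in finder.mark_of('lever_knob','scene')+finder.mark_of('car','scene')+finder.mark_of('oiler','scene')+finder.mark_of('screwdriver','scene'): print(r['p'],r['position'])
E
```

```text
{'clock': 8.5, 'joints': array([-2.44920932e-01,  3.69977165e-01,  1.82900029e+00, -8.24466330e-05,
        9.42789607e-01,  1.08914963e+00]), 'qd': array([-0.00043662,  0.00037724, -0.00224858,  0.000805  , -0.00061354,
       -0.0002482 ]), 'tau': array([ 5.85308075e-01, -5.23870718e+01, -3.11256838e+01,  2.40420308e-01,
        2.91356910e-01,  1.77971280e-03]), 'position': array([ 0.62922707, -0.13162561,  0.05500803]), 'tcp_rot': array([ 3.11960246e+00,  3.71055835e-01, -2.93318952e-04]), 'ft_force': array([ 0.66351204, -1.37263566, -3.81008153]), 'ft_torque': array([-0.10838918, -0.06978765, -0.00252012]), 'grasp_force': 34.191512991674244, 'grip_width': 0.009483688529306623}
0.82 [0.715, 0.2343, 0.1671]
0.75 [0.3182, 0.1147, 0.1663]
0.68 [0.7879, -0.0531, 0.1273]
0.67 [0.3063, -0.3348, 0.1262]
0.46 [0.4843, -0.1663, 0.1064]
0.61 [0.5925, 0.0286, -0.0011]
0.57 [0.6634, -0.2831, 0.0035]
0.53 [0.6303, -0.1331, 0.0964]
0.55 [0.5618, -0.3133, -0.0037]
0.54 [0.6299, -0.135, 0.1]
0.22 [0.5966, 0.029, 0.0003]
```

View pics/s3.png

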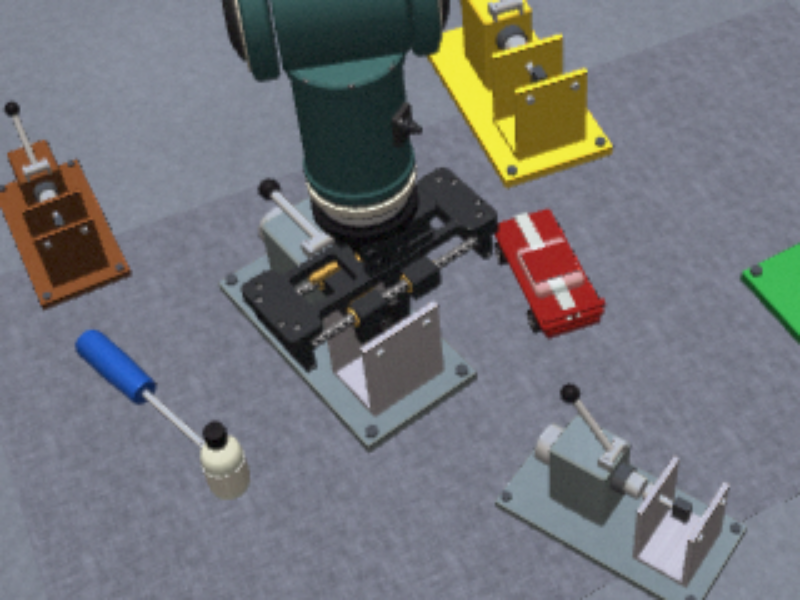

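The gripper is closed on the head at about its 10 mm flat-to-flat width. The lever is level at crop px (268,188), and the car, oil bottle and screwdriver have not moved.

```bash
python3 -c "
from h import *
print(order.job_done())"
```

```text
the job is handed in; nothing more can be done
None
```

The lever is fully down on its stop and the gripper is still holding the bolt head by its flats at about 34 N; the 9.5 mm opening, close to the head's 10 mm, indicates it is square. The car, oil bottle and screwdriver were not moved, and I handed the job in at about 8.7 s on the robot clock; it returned no verdict.

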